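# Set the grinding gap of the bench mill

### The arm

A 6-joint arm with a two-finger parallel gripper is mounted at the origin on a cart in front of the work surface, level with it; the furniture and walls round the work are solid. World frame = base frame: x ahead of the robot, y to its left, z up, the work surface at z = 0. Lengths are in m, angles in degrees, forces in N, time in s.
With the tool pointing down it reaches from about 0.4 to 0.925 m from the base axis. Payload 12.5 kg.
Tool frame: the origin (TCP) lies at the very end of the fingers, on their centre line; the grasp point (between the pads) lies 19 mm behind it; z points along the fingers, y is the line along which they close (so a half turn about z gives the same grasp; the last joint's range is limited). The gripper opens to 95 mm and grips with 3 to 60 N. Pads are 20 mm wide; open, the fingers measure 119 mm over their backs; the gripper's body (75 mm by 180 mm) begins 59 mm behind the grasp point.
Start: joints at [61.902, 28.126, 89.318, -0, 62.55, -6.05], TCP at [0.235, 0.579, 0.215] pointing down, gripper open.
Joint ranges: [-177.58, 177.58], [-47.91, 125.51], [2.72, 160], [-65.01, 245.01], [3.68, 167.84], [-153.87, 153.87]. Speed limits (degrees/s): [127.2, 127.2, 159.86, 180, 180, 180].

### API

Orientations are given as a 3x3 rotation matrix whose columns are the frame's x, y, z axes.
In Python, from workcell import robot gives the robot as it stands.
- The arm moves only by the tool step_arm, never from a script. Its argument "commands" is one flat list of numbers, 4 for each row, row after row: the shift along the tool's x, y, z in mm, then the turn about the tool's z in rad. A call has 1 to 12 rows; each row is the pose to reach, as a shift and turn from the pose commanded when the call began, along the tool's axes at that moment; what a row does not reach only later rows make up. A row lasts 1/12 s, in which the tool goes at most 41.7 mm and 7.16 degrees, less where a joint would pass 70% of its speed; a pose out of reach is approached as far as the arm can. A call with a gripper value outside its range is refused whole. "claw" is the closure, from 0 (fully open) to 1 (shut), set as the call begins (left out, the last holds). The fingers move at their own pace and stop on an object; "force" is the grip in N (left out, the last holds). Time passes only in rows, so rows that repeat a pose let the fingers close. It gives the time, the measured TCP pose, the force, the opening and the grip force at its end, in the units of the state.
- robot.get_obs(): the state, without advancing time (a new reading comes with each control period).
- robot.snapshot(name): name is "side" or "top"; returns (picture, depth): 400x640x3 uint8, blue, green, red; 400x640 float32, m along the optical axis (not along the pixel's ray), 0 where there is no reading.
- robot.get_calibration(name): a dict with "K" (3x3 intrinsics, pixels), "position" and "attitude" of the camera in the world. Camera axes: x right, y down, z forward; pixel columns grow to the right and rows downward; lengths in m; the calibration is good to about 2 mm. A picture is of the moment at which its call begins. get_calibration takes no time and is no camera call.
- robot.sign_off(): hands the job in; it is judged then, once.
Trained networks look in the newest picture that a camera, given by its name, has taken for a name from the list of things; names that differ only in an ending like _2 or _b are one class to them, and where a whole thing is asked for, a point or a joint stands for the part that bears it (a point fixed in the world has none). Each returns a list of dicts, best first, with "p" (0 to 1); they miss things now and then, are a little off and sometimes report something else, mostly with a low value. They report only what shows in the picture. A call takes as long as a camera call. They do not tell look-alikes from the thing itself.
- robot.cut_out(target, camera): "mask" (400x640 bool, what is visible of it) and "bbox" ([left, top, right, bottom] in pixels, round what is visible of it).
The state is a dict: "time": time; "joint_positions": joint angles; "joint_velocities": joint speeds; "effort": joint torques, N m; "tool_pos": TCP position; "orientation": TCP orientation; "wrist_force": force on the tool from outside, world axes, zero at the start; "ft_torque": the same for the moment, N m; "opening": finger opening in m; "finger_force": force on a finger pad.
Only numpy, scipy, OpenCV 4.12 (cv2) and the standard library are available. Lean on these libraries where they do the work, as an engineer would, in place of code of your own. Each camera call takes 0.05 s, during which the arm holds its last target. There are 200 camera calls.

### The job

Open the blue bench mill: turn its orange dust cap anticlockwise, as often as it needs, until its lugs come free of the rims, lift it straight off and stand it, mouth down, in the grey tray. Then turn the black adjusting ring clockwise until the burrs just touch, without forcing them (stop as the spindle in its middle begins to be dragged round), and back the ring off anticlockwise by three scale divisions, 45 degrees. Do not disturb the wash bottle or the two check weights.

Things in the scene. Friction and masses are not known exactly. Their poses are not given: they have to be found in the camera images.
- mill: fixed blue bench mill. Origin: at the foot on its vertical axis, on the worktop; z up, x axis towards its feed chute. Foot 120 mm across, 16 mm high; body 94 mm across up to the flat deck, 70 mm above the worktop. On it stands the orange cap, over the black adjusting ring
- chute (a point): centre of the top of the mill's blue feed chute, 115 mm above the worktop. The chute is 26 mm (along the mill's x) by 36 mm (along y) and stands from 51 to 77 mm out from the mill's axis: fingers must not come down on it
- deck (a point): centre of the mill's deck; axes as the mill's. Two aluminium rims on the deck, 33 to 42 mm from the axis, overhang the cap's lugs: underside 8 mm, top 12 mm above the deck. Seen from above, anticlockwise from the mill's x axis, they run from 2 to 124 and from 182 to 304 degrees; in the gaps, 124 to 174 and 304 to 354 degrees, a lug (19 degrees wide) comes free upward
- end_stop (a point): one of the two red end stops (at 177 and 357 degrees from the mill's x axis) that close the anticlockwise ends of the gaps, top 12 mm above the deck. The lugs come to rest on them when the cap is turned fully anticlockwise (lug centres at about 164 and 344 degrees), and the cap can then be lifted
- cap: loose orange cap, 80 g: an inverted cup 60 mm across, 58 mm high, 53 mm inside. Origin: centre of its lower rim; z up to the closed top; at first on the mill's deck. Its x axis (white line on top) points to one of two opposite lugs at the lower rim, 5 mm high, reaching 36 mm from the axis, with 2 mm of play. Grip the side 35 mm or more above the rim so that fingertips clear the mill's rims
- cap_tray: fixed grey square open tray, 120 x 120 mm outside, walls 4 mm thick and 22 mm high, floor 4 mm thick. Origin: centre of its underside on the worktop
- ring_grip (a point): point on the mill's axis, 108 mm above the worktop, at which to grip the adjusting ring once the cap is off. Ring: black, knurled, 44 mm across; straight side from 90 to 114 mm above the worktop, top at 118; scale lines on top 15 degrees apart (white, one red). The spindle end, 14 mm across, stands up to 120 mm. Fingertips must stay above 83 mm to clear the aluminium rims
- ring (a joint): ring angle (rad) from the point where the burrs touch: 0 = touching, grows anticlockwise seen from above (opening). One division = 15 degrees (0.262), three = 0.785. Starts between 1.1 and 2.2. Friction 0.08 N m; it stays where it is left; no clicks
- spindle (a joint): angle (rad) of the spindle, whose end with a white line shows in the middle of the ring; 0 when free. When the burrs touch, turning the ring on clockwise drags the spindle with it (negative) against a spring of 5 N m per rad; let go, it springs back. Beyond 0.25 (1.25 N m) the burrs are forced. Free turning of the ring moves it less than 0.03
- wash_bottle: loose white wash bottle with a red cap, 185 mm high with its spout, body 68 mm across, 0.2 kg. Origin: on the worktop, 17 mm to the -y side of the middle of the bottle's body (in its own frame, where the thin spout reaches to -51 mm in y); it stands between the mill and the tray and is not to be disturbed
- weight_500g: loose check weight, 38 mm across, 62 mm high with its knob, beside the mill. Origin: centre of its underside. Not to be disturbed
- weight_200g: loose check weight, 28 mm across, 46 mm high with its knob, beside the mill. Origin: centre of its underside. Not to be disturbed
There are look-alikes about, which are no part of the job. Of the things that look like the cap, the largest one is meant.

How it is judged:
By the outcome, as a careful person would: the job done as asked, in the order asked, and still so for the second after the job is handed in, with the robot touching nothing.
It also fails if it takes over 72 s, if anything falls off the work surface, if the arm or the gripper's body presses on something with over 40 N, if the wrist force passes 120 N, or if a joint passes its speed limit or range.

## Working session

There is one attempt and no reset: what is moved stays moved. The work goes in short steps, Python scripts to look and compute and a tool call to move; the robot and the scene stay as the last step left them, time stands still between calls to the robot, and variables do not carry over. Pictures are saved under pics/ and viewed, at most 10 in all, crops included, and the job is handed in when it is done.

Besides the shell and the picture viewer there is one more tool, called after "Call:" as name(argument=value, ...), one argument or row to a line, values as JSON. step_arm: Moves the arm, as the interface text tells. Its arguments: {"type":"object","properties":{"commands":{"type":"array","items":{"type":"number"}},"claw":{"type":"number"},"force":{"type":"number"}},"required":["commands"]}

```bash
ls; mkdir -p pics
cat > h.py <<'E'
import numpy as np,cv2
from workcell import robot
def world(cam,depth,us,vs):
    c=robot.get_calibration(cam);K=np.array(c["K"]);R=np.array(c["attitude"]);t=np.array(c["position"])
    us=np.asarray(us);vs=np.asarray(vs);d=depth[vs.astype(int),us.astype(int)]
    p=np.stack([(us-K[0,2])/K[0,0]*d,(vs-K[1,2])/K[1,1]*d,d],-1)
    return p@R.T+t
def proj(cam,P):
    c=robot.get_calibration(cam);K=np.array(c["K"]);R=np.array(c["attitude"]);t=np.array(c["position"])
    q=(np.atleast_2d(P)-t)@R; q=q@K.T; return q[:,:2]/q[:,2:]
E
python3 - <<'E'
from h import *
for n in("top","side"):
    im,d=robot.snapshot(n); cv2.imwrite(f"pics/{n}0.png",im); np.save(f"pics/{n}0.npy",d)
    c=robot.get_calibration(n);print(n,c)
    for t in("mill","cap","cap_tray","wash_bottle","weight_500g","weight_200g"):
        for r in robot.cut_out(t,n)[:4]:
            m=r["mask"]&(d>0); v,u=np.nonzero(m)
            if len(v)==0: continue
            P=world(n,d,u,v); hi=P[:,2]>np.percentile(P[:,2],95)-.006
            print(t,round(r["p"],2),r["bbox"],"top",P[hi].mean(0).round(3),"mn",P.min(0).round(3),"mx",P.max(0).round(3))
o=robot.get_obs();print({k:np.round(v,3) for k,v in o.items()})
E
```

```text
pics
top {'K': array([[438.17612953,   0.        , 319.92545353],
       [  0.        , 438.17612953, 204.48401923],
       [  0.        ,   0.        ,   1.        ]]), 'position': array([0.4510612 , 0.16271526, 1.19635714]), 'attitude': array([[ 0.00140556, -0.99535565,  0.09625563],
       [-0.99999325, -0.0010723 ,  0.00351387],
       [-0.00339434, -0.09625992, -0.99535044]])}
mill 0.73 [345.0, 159.1, 391.0, 218.3] top [0.65  0.059 0.118] mn [ 0.531 -0.013 -0.004] mx [0.688 0.102 0.132]
cap 0.9 [357.6, 182.1, 384.0, 202.6] top [0.589 0.044 0.13 ] mn [0.558 0.014 0.073] mx [0.618 0.074 0.135]
cap 0.63 [398.2, 252.5, 414.1, 269.5] top [ 0.415 -0.061  0.042] mn [ 0.396 -0.079  0.021] mx [ 0.435 -0.042  0.047]
cap 0.18 [343.7, 164.9, 389.5, 218.5] top [0.643 0.057 0.118] mn [ 0.529 -0.016 -0.001] mx [0.663 0.102 0.133]
cap_tray 0.59 [225.4, 191.2, 274.1, 241.4] top [0.543 0.359 0.023] mn [ 0.477  0.297 -0.004] mx [0.607 0.423 0.029]
wash_bottle 0.94 [283.7, 164.2, 311.3, 213.3] top [0.612 0.227 0.184] mn [ 0.547  0.189 -0.003] mx [0.663 0.255 0.19 ]
weight_200g 0.41 [344.7, 226.7, 3
[... 1444 characters left out ...]
486 0.056 0.046] mn [ 0.465  0.015 -0.003] mx [0.506 0.095 0.061]
{'time': np.float64(0.7), 'joint_positions': array([ 6.1900e+01,  2.8125e+01,  8.9319e+01, -1.0000e-03,  6.2550e+01,
       -6.0520e+00]), 'joint_velocities': array([ 0.023, -0.052, -0.05 ,  0.147,  0.081, -0.093]), 'effort': array([ 0.0000e+00, -6.1234e+01, -2.5840e+01,  6.9000e-02,  4.4000e-02,
       -0.0000e+00]), 'tool_pos': array([0.235, 0.579, 0.215]), 'orientation': array([[-0.927,  0.375,  0.   ],
       [ 0.375,  0.927,  0.   ],
       [-0.   ,  0.   , -1.   ]]), 'wrist_force': array([-0.254, -0.005, -0.331]), 'ft_torque': array([-0.018,  0.067,  0.069]), 'finger_force': np.float64(0.0), 'opening': np.float64(0.095)}
```

Run:
```python
from h import *
a=cv2.imread("pics/top0.png")[145:285,200:430]; b=cv2.imread("pics/side0.png")[140:340,250:430]
a=cv2.resize(a,(800,487),interpolation=cv2.INTER_CUBIC); cv2.imwrite("pics/c_top0.png",a)
cv2.imwrite("pics/c_side0.png",cv2.resize(b,(540,600),interpolation=cv2.INTER_CUBIC))
# cap top by plane
for n in("top","side"):
    im=cv2.imread(f"pics/{n}0.png");d=np.load(f"pics/{n}0.npy")
    v,u=np.mgrid[150:300,230:430];P=world(n,d,u.ravel(),v.ravel());col=im[v.ravel(),u.ravel()].astype(int)
    hsv=cv2.cvtColor(im,cv2.COLOR_BGR2HSV)[v.ravel(),u.ravel()]
    near=np.hypot(P[:,0]-.589,P[:,1]-.042)<.05
    m=near&(P[:,2]>.122)&(P[:,2]<.14)&(np.hypot(P[:,0]-.589,P[:,1]-.042)<.04)
    c,r=cv2.minEnclosingCircle(P[m,:2].astype(np.float32));print(n,"capTop",c,r,P[m,2].mean(),P[m].mean(0),m.sum())
    m=(P[:,2]>.105)&(P[:,2]<.125)&(np.hypot(P[:,0]-.65,P[:,1]-.058)<.03)
    print("chute",P[m].mean(0),P[m].min(0),P[m].max(0),m.sum())
```

```text
top capTop (0.5888616442680359, 0.04367760568857193) 0.030501123517751694 0.12973157483127146 [0.58857608 0.04390116 0.12973157] 469
chute [0.65001163 0.05920257 0.11682953] [0.63519624 0.03869473 0.10646806] [0.66525679 0.07838982 0.12206733] 153
side capTop (0.5878064632415771, 0.03906789422035217) 0.03195777162909508 0.12686487786991352 [0.58759998 0.03497869 0.12686488] 442
chute [0.6490275  0.04851359 0.11271453] [0.63695744 0.03365991 0.10507839] [0.66707992 0.07217492 0.11753962] 168
```

View pics/c_top0.png

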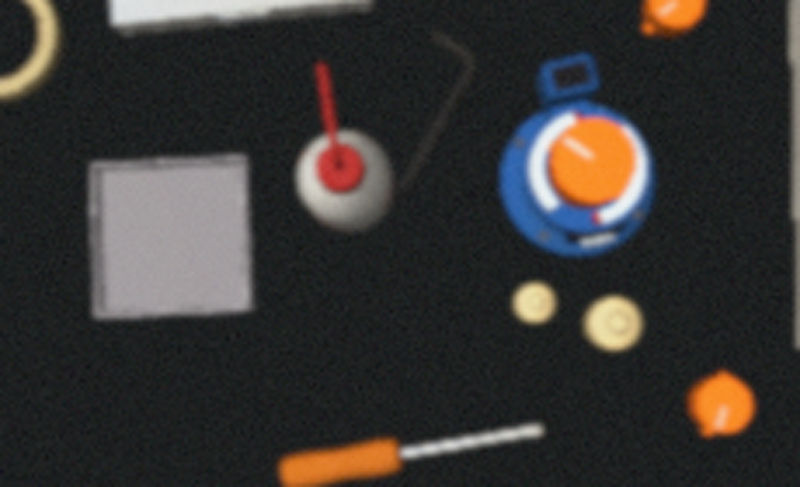

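View pics/c_side0.png

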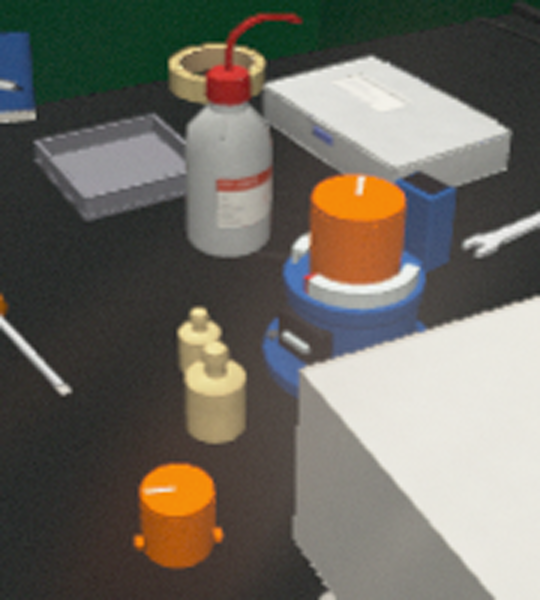

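```bash
cat >> h.py <<'E'
from scipy.optimize import minimize
def fitcyl(n,im,lo,hi,rois,r,z0,z1,x0):
    """fit the silhouette of a vertical cylinder to a colour mask (HSV lo..hi), subpixel by blurred compare"""
    S=8;a=np.linspace(0,2*np.pi,60);l,t,R,b=rois
    m=cv2.inRange(cv2.cvtColor(im,cv2.COLOR_BGR2HSV),lo,hi)[t:b,l:R].astype(np.float32)/255
    m=cv2.GaussianBlur(m,(0,0),1)
    def f(p):
        P=np.concatenate([np.c_[p[0]+r*np.cos(a),p[1]+r*np.sin(a),0*a+z] for z in(z0,z1)])
        q=((proj(n,P)-[l,t]+.5)*S*16).astype(np.int32); M=np.zeros(((b-t)*S,(R-l)*S),np.uint8)
        cv2.fillConvexPoly(M,cv2.convexHull(q),255,shift=4)
        M=cv2.resize(M,(R-l,b-t),interpolation=cv2.INTER_AREA).astype(np.float32)/255
        return float(((cv2.GaussianBlur(M,(0,0),1)-m)**2).sum())
    s=minimize(f,x0,method="Nelder-Mead",options=dict(initial_simplex=np.array([x0,[x0[0]+.006,x0[1]],[x0[0],x0[1]+.006]])))
    return s.x,s.fun,m.sum()
E
python3 - <<'E'
from h import *
for n,roi in(("top",(345,170,395,212)),("side",(343,190,395,245))):
    im=cv2.imread(f"pics/{n}0.png");d=np.load(f"pics/{n}0.npy")
    print(n,fitcyl(n,im,(3,130,80),(22,255,255),roi,.030,.080 if n=="side" else .07,.128,[.5885,.042]))
    c=np.array([.5885,.0425]);u0=proj(n,[*c,.128])[0]
    P=world(n,d,np.arange(640*400)%640,np.arange(640*400)//640)
    hsv=cv2.cvtColor(im,cv2.COLOR_BGR2HSV).reshape(-1,3);rad=np.hypot(*(P[:,:2]-c).T)
    m=(rad<.024)&(P[:,2]>.12)&(hsv[:,1]<140);w=255.-hsv[m,1]
    uv=np.c_[np.arange(640*400)%640,np.arange(640*400)//640][m]
    cam=robot.get_calibration(n);K,R,t=map(np.array,(cam["K"],cam["attitude"],cam["position"]))
    ray=np.c_[(uv-K[:2,2])/K[0,0],np.ones(len(uv))]@R.T; X=t+ray*((.128-t[2])/ray[:,2])[:,None]
    v=np.average(X[:,:2],axis=0,weights=w)-c;print("line px",m.sum(),v,np.degrees(np.arctan2(v[1],v[0])))
    print(np.c_[X[:,:2]-c,w][:12].round(3).tolist())
    # height map of tall obstacles
    ok=(d.ravel()>0)&(P[:,2]>.1)&(P[:,2]<1)
    H={}
    for x,y,z in P[ok][::3]: k=(round(x,1),round(y,1));H[k]=max(H.get(k,0),round(z,2))
    print(sorted(H.items()))
E
```

```text
top (array([0.59013895, 0.04270659]), np.float64(26.800003051757812), np.float32(455.0))
line px 23 [0.00864546 0.01093641] 51.67289181754282
[[0.014, 0.018, 164.0], [0.014, 0.016, 157.0], [0.014, 0.013, 131.0], [0.012, 0.021, 123.0], [0.012, 0.018, 160.0], [0.012, 0.016, 178.0], [0.012, 0.013, 172.0], [0.012, 0.011, 148.0], [0.009, 0.016, 149.0], [0.009, 0.013, 171.0], [0.009, 0.011, 175.0], [0.009, 0.008, 155.0]]
[((np.float64(0.1), np.float64(-0.0)), np.float64(0.22)), ((np.float64(0.2), np.float64(0.4)), np.float64(0.55)), ((np.float64(0.2), np.float64(0.5)), np.float64(0.58)), ((np.float64(0.2), np.float64(0.6)), np.float64(0.53)), ((np.float64(0.3), np.float64(0.5)), np.float64(0.58)), ((np.float64(0.3), np.float64(0.6)), np.float64(0.54)), ((np.float64(0.3), np.float64(0.7)), np.float64(0.34)), ((np.float64(0.5), np.float64(-0.6)), np.float64(0.17)), ((np.float64(0.5), np.float64(-0.5)), np.float64(0.17)), ((np.float64(0.5), np.float64(-0.4)), np.float64(0.17)), ((np.float64(0.5), np.float64(-0.3)), np.float64(0.17)), ((np.float64(0.5), np.float64(-0.2)), np.float64(0.16)), ((
[... 4669 characters left out ...]
4(-0.2)), np.float64(0.1)), ((np.float64(1.1), np.float64(-0.1)), np.float64(0.42)), ((np.float64(1.1), np.float64(0.0)), np.float64(0.47)), ((np.float64(1.1), np.float64(0.1)), np.float64(0.47)), ((np.float64(1.1), np.float64(0.2)), np.float64(0.47)), ((np.float64(1.1), np.float64(0.3)), np.float64(0.46)), ((np.float64(1.1), np.float64(0.4)), np.float64(0.46)), ((np.float64(1.1), np.float64(0.5)), np.float64(0.46)), ((np.float64(1.1), np.float64(0.6)), np.float64(0.45)), ((np.float64(1.1), np.float64(0.7)), np.float64(0.45)), ((np.float64(1.1), np.float64(0.8)), np.float64(0.45)), ((np.float64(1.1), np.float64(0.9)), np.float64(0.45)), ((np.float64(1.1), np.float64(1.0)), np.float64(0.44))]
```

```bash
cat >> h.py <<'E'
def go(x,y,z,phi):
    o=robot.get_obs();R=np.array(o["orientation"]);p=np.array(o["tool_pos"])
    f=np.degrees(np.arctan2(R[1,1],R[0,1]));dt=(f-phi)
    print("t",round(float(o["time"]),2),"pos",p.round(4),"phi",f.round(1),"j6",np.round(o["joint_positions"][5],1),"F",np.round(o["wrist_force"],1),"T",np.round(o["ft_torque"],3),"open",round(float(o["opening"]),4),"ff",np.round(o["finger_force"],1))
    print("shift mm",(R.T@(np.array([x,y,z])-p)*1000).round(1),"turn",np.radians((dt+180)%360-180).round(3),"alt",np.radians(dt).round(3))
E
python3 -c "
from h import *
go(.5895,.042,.22,-60)"
```

```text
t 0.7 pos [0.2346 0.5793 0.2147] phi 68.0 j6 -6.1 F [-0.3 -0.  -0.3] T [-0.018  0.067  0.069] open 0.0949 ff 0.0
shift mm [-530.6 -364.8   -5.3] turn 2.233 alt 2.233
```

Call:
step_arm(
  commands=[-20,-14,-5,0.1,-55,-38,-5,0.2,-90,-62,-5,0.32,-125,-86,-5,0.44,-160,-110,-5,0.56,-195,-134,-5,0.68,-230,-158,-5,0.8,-265,-182,-5,0.92,-300,-206,-5,1.04,-335,-230,-5,1.16,-370,-254,-5,1.28,-405,-278,-5,1.4],
  claw=0,
)

```text
time: 1.7
tool_pos: [0.5018, 0.1747, 0.2199]
orientation: [[0.218, 0.976, 0.001], [0.976, -0.218, 0.0], [0.0, 0.0, -1.0]]
wrist_force: [0.4, 0.4, -0.1]
opening: 0.0948
finger_force: 0.0
```

```bash
python3 -c "
from h import *
go(.5895,.042,.18,-60)"
```

```text
t 1.7 pos [0.5018 0.1747 0.2199] phi -12.6 j6 24.7 F [ 0.4  0.4 -0.1] T [-0.078  0.09  -0.033] open 0.0948 ff 0.0
shift mm [-110.4  114.6   39.9] turn 0.827 alt 0.827
```

Call:
step_arm(
  commands=[-25,26,10,0.12,-50,52,20,0.24,-75,78,30,0.36,-95,99,40,0.48,-107,111,40,0.6,-110,114,40,0.72,-110,114,40,0.82,-110,114,40,0.82,-110,114,40,0.82],
  claw=0.12,
)

```text
time: 2.45
tool_pos: [0.5889, 0.045, 0.1796]
orientation: [[0.858, 0.514, -0.0], [0.514, -0.858, 0.0], [0.0, -0.0, -1.0]]
wrist_force: [0.7, 0.7, -0.0]
opening: 0.0837
finger_force: 0.0
```

Run:
```python
from h import *
go(.5895,.042,.089,-60)
for n in("side","top"):
    im,d=robot.snapshot(n);cv2.imwrite(f"pics/{n}1.png",im)
    p=proj(n,[robot.get_obs()["tool_pos"]])[0];print(n,p)
    if n=="side":
        cv2.imwrite("pics/c1.png",cv2.resize(im[130:260,310:430],(480,520),interpolation=cv2.INTER_CUBIC))
```

```text
t 2.45 pos [0.5889 0.045  0.1796] phi -59.1 j6 57.0 F [ 0.7  0.7 -0. ] T [-0.087  0.092  0.03 ] open 0.0837 ff 0.0
shift mm [-1.   2.9 90.6] turn 0.016 alt 0.016
side [368.73152037 179.72466545]
top [371.6877696 187.7291487]
```

View pics/c1.png

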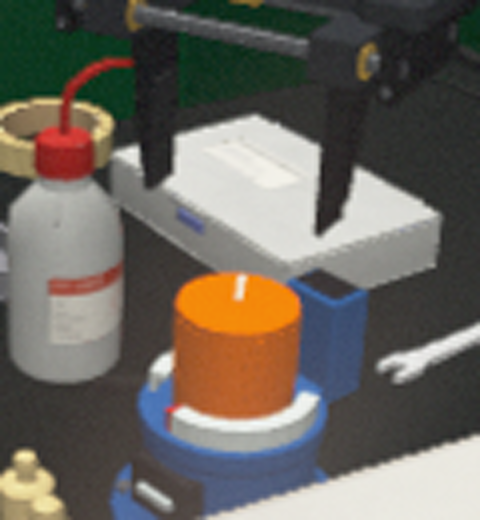

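Call:
step_arm(
  commands=[-1,2,20,0.016,-1,2,45,0.016,-1,2,65,0.016,-1,2,80,0.016,-1,2,88,0.016,-1,2,90,0.016,-1,2,90,0.016],
)

```text
time: 3.13
tool_pos: [0.5892, 0.043, 0.0897]
orientation: [[0.867, 0.499, -0.0], [0.499, -0.867, 0.0], [-0.0, -0.0, -1.0]]
wrist_force: [-0.1, -0.1, -0.5]
opening: 0.0836
finger_force: 0.0
```

Call:
step_arm(
  commands=[0,0,0,0,0,0,0,0,0,0,0,0,0,0,0,0,0,0,0,0,0,0,0,0,0,0,0,0,0,0,0,0],
  claw=0.5,
  force=10,
)

```text
time: 3.8
tool_pos: [0.5894, 0.0428, 0.0902]
orientation: [[0.867, 0.498, 0.001], [0.498, -0.867, 0.0], [0.001, 0.0, -1.0]]
wrist_force: [-0.4, 0.4, 5.4]
opening: 0.0601
finger_force: 10.0
```

```bash
python3 -c "
from h import *
go(.5895,.042,.089,-60)"
```

```text
t 3.8 pos [0.5894 0.0428 0.0902] phi -60.2 j6 57.9 F [-0.4  0.4  5.4] T [-0.088  0.36   0.076] open 0.0601 ff 10.0
shift mm [-0.3  0.7  1.2] turn -0.003 alt -0.003
```

Call:
step_arm(
  commands=[0,0,0,0,0,0,0,-0.05,0,0,0,-0.15,0,0,0,-0.26,0,0,0,-0.37,0,0,0,-0.48,0,0,0,-0.59,0,0,0,-0.7,0,0,0,-0.81,0,0,0,-0.92,0,0,0,-1.03,0,0,0,-1.1],
  force=25,
)

```text
time: 4.8
tool_pos: [0.5895, 0.0428, 0.0902]
orientation: [[-0.056, 0.998, 0.001], [0.998, 0.056, 0.0], [0.0, 0.001, -1.0]]
wrist_force: [-0.2, -0.2, 6.1]
opening: 0.06
finger_force: 25.0
```

```bash
python3 -c "
from h import *
go(.5895,.042,.089,71)"
```

```text
t 4.8 pos [0.5895 0.0428 0.0902] phi 3.2 j6 -5.5 F [-0.2 -0.2  6.1] T [ 0.054  0.143 -0.056] open 0.06 ff 25.0
shift mm [-0.8 -0.1  1.2] turn -1.183 alt -1.183
```

Call:
step_arm(
  commands=[0,0,0,-0.1,0,0,0,-0.2,0,0,0,-0.31,0,0,0,-0.42,0,0,0,-0.53,0,0,0,-0.64,0,0,0,-0.75,0,0,0,-0.84,0,0,0,-0.92,0,0,0,-0.98,0,0,0,-1.04,0,0,0,-1.08],
)

```text
time: 5.8
tool_pos: [0.5893, 0.0425, 0.0901]
orientation: [[-0.905, 0.425, 0.001], [0.425, 0.905, 0.0], [-0.0, 0.0, -1.0]]
wrist_force: [-5.0, 0.1, 7.3]
opening: 0.0598
finger_force: 25.0
```

```bash
python3 -c "
from h import *
go(.5895,.042,.089,71)"
```

```text
t 5.8 pos [0.5893 0.0425 0.0901] phi 64.9 j6 -67.1 F [-5.   0.1  7.3] T [-0.277  0.942 -0.965] open 0.0598 ff 25.0
shift mm [-0.4 -0.4  1.1] turn -0.107 alt -0.107
```

Call:
step_arm(
  commands=[0,0,0,0.01,0,0,-1,0.02,0,0,-2,0.02,0,0,-3,0.02,0,0,-4,0.02,0,0,-5,0.02,0,0,-5,0.02],
)

```text
time: 6.38
tool_pos: [0.5891, 0.0427, 0.0947]
orientation: [[-0.896, 0.445, -0.0], [0.445, 0.896, 0.0], [0.0, -0.0, -1.0]]
wrist_force: [-0.4, -1.3, -1.4]
opening: 0.0596
finger_force: 25.0
```

Run:
```python
from h import *
go(.5895,.042,.089,71)
im,d=robot.snapshot("side");cv2.imwrite("pics/side2.png",im)
cv2.imwrite("pics/c2.png",cv2.resize(im[170:250,320:420],(750,600),interpolation=cv2.INTER_CUBIC))
```

```text
t 6.38 pos [0.5891 0.0427 0.0947] phi 63.6 j6 -65.9 F [-0.4 -1.3 -1.4] T [-0.288  0.059 -0.074] open 0.0596 ff 25.0
shift mm [-0.7 -0.5  5.7] turn -0.129 alt -0.129
```

View pics/c2.png

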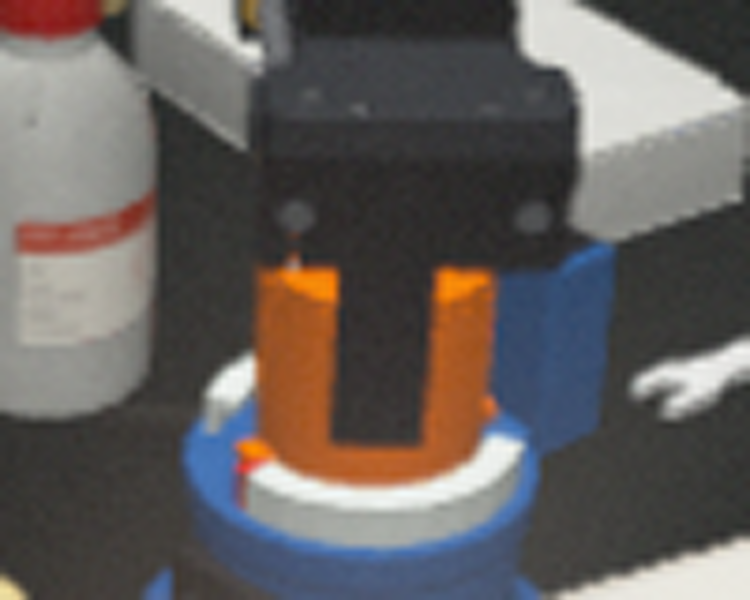

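Call:
step_arm(
  commands=[0,0,-3,0,0,0,-7,0,0,0,-12,0,0,0,-18,0,0,0,-28,0,0,0,-45,0,0,0,-70,0,0,0,-95,0,0,0,-118,0,0,0,-133,0,0,0,-140,0,0,0,-142,0],
)

```text
time: 7.43
tool_pos: [0.5894, 0.0428, 0.2385]
orientation: [[-0.896, 0.445, 0.003], [0.445, 0.896, 0.0], [-0.002, 0.001, -1.0]]
wrist_force: [0.2, 0.5, -1.0]
opening: 0.0594
finger_force: 25.0
```

Run:
```python
from h import *
go(.541,.356,.237,90)
d=np.load("pics/top0.npy");v,u=np.mgrid[180:250,215:285]
for n in("top","side"):
    d=np.load(f"pics/{n}0.npy");im=cv2.imread(f"pics/{n}0.png")
    v,u=np.mgrid[170:250,215:320];P=world(n,d,u.ravel(),v.ravel())
    for lo,hi in((.014,.03),(-.002,.012)):
        m=(P[:,2]>lo)&(P[:,2]<hi)&(abs(P[:,0]-.541)<.075)&(abs(P[:,1]-.357)<.075)
        if lo<0: m&=(abs(P[:,0]-.541)<.04)&(abs(P[:,1]-.357)<.04)
        q=P[m];r=cv2.minAreaRect(q[:,:2].astype(np.float32));print(n,r,q[:,2].mean(),m.sum())
```

```text
t 7.43 pos [0.5894 0.0428 0.2385] phi 63.6 j6 -65.9 F [ 0.2  0.5 -1. ] T [ 0.005  0.025 -0.022] open 0.0594 ff 25.0
shift mm [182.6 259.    1.4] turn -0.461 alt -0.461
top ((0.542415201663971, 0.35968583822250366), (0.12011707574129105, 0.12073647230863571), 2.9232919216156006) 0.022215664115274314 316
top ((0.5413206219673157, 0.35691291093826294), (0.07931241393089294, 0.07978103309869766), 0.10759644210338593) 0.005325757259760287 844
side ((0.5438421964645386, 0.3547646701335907), (0.12169011682271957, 0.12470777332782745), 2.8405754566192627) 0.018130485826669374 298
side ((0.5410116910934448, 0.36190468072891235), (0.07838805019855499, 0.07017691433429718), 0.030322689563035965) 0.0026704731839758173 359
```

Call:
step_arm(
  commands=[9,6,0,0.03,32,19,0,0.12,63,39,0,0.21,91,60,0,0.31,115,84,0,0.41,136,108,0,0.51,151,136,0,0.61,163,165,0,0.71,171,196,0,0.81,177,228,0,0.91,180,251,0,1.0,181,261,0,1.05],
)

```text
time: 8.43
tool_pos: [0.543, 0.3597, 0.2352]
orientation: [[-0.057, 0.998, -0.001], [0.998, 0.057, -0.0], [-0.0, -0.001, -1.0]]
wrist_force: [0.5, -0.4, -1.0]
opening: 0.0599
finger_force: 25.0
```

Call:
step_arm(
  commands=[0,0,5,0,0,0,25,0,0,0,55,0,0,0,90,0,0,0,125,0,0,0,155,0,0,0,180,0,0,0,195,0,0,0,200,0,0,0,200,0],
)

```text
time: 9.27
tool_pos: [0.5422, 0.3559, 0.035]
orientation: [[-0.061, 0.998, -0.003], [0.998, 0.061, -0.001], [-0.001, -0.003, -1.0]]
wrist_force: [0.6, -0.4, -1.2]
opening: 0.0593
finger_force: 25.0
```

Run:
```python
from h import *
go(.543,.357,.0245,3)
im,d=robot.snapshot("side");cv2.imwrite("pics/side3.png",im)
cv2.imwrite("pics/c3.png",cv2.resize(im[130:230,250:360],(660,600),interpolation=cv2.INTER_CUBIC))
```

```text
t 9.27 pos [0.5422 0.3559 0.035 ] phi 3.5 j6 24.0 F [ 0.6 -0.4 -1.2] T [-0.04   0.073 -0.004] open 0.0593 ff 25.0
shift mm [ 1.1  0.9 10.5] turn 0.008 alt 0.008
```

View pics/c3.png

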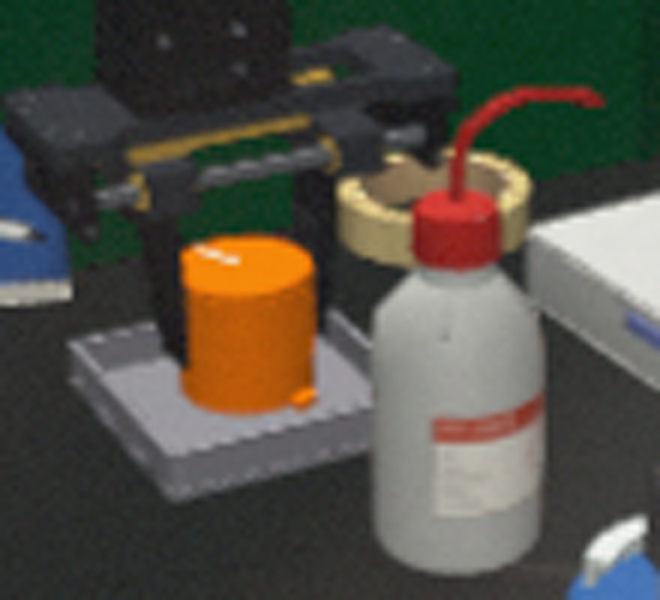

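Call:
step_arm(
  commands=[0,0,3,0,0,0,6,0,0,0,8,0,0,0,9,0,0,0,10,0,0,0,10.5,0,0,0,10.5,0],
)

```text
time: 9.9
tool_pos: [0.5431, 0.3571, 0.0261]
orientation: [[-0.06, 0.998, 0.0], [0.998, 0.06, 0.0], [0.0, 0.0, -1.0]]
wrist_force: [-0.6, -0.5, -0.2]
opening: 0.0595
finger_force: 25.0
```

Call:
step_arm(
  commands=[0,0,1,0,0,0,1.5,0,0,0,1.5,0],
)

```text
time: 10.15
tool_pos: [0.5431, 0.357, 0.0246]
orientation: [[-0.06, 0.998, -0.0], [0.998, 0.06, 0.0], [0.0, -0.0, -1.0]]
wrist_force: [0.7, -0.2, -0.5]
opening: 0.0597
finger_force: 25.0
```

Call:
step_arm(
  commands=[0,0,0.5,0,0,0,1,0,0,0,1,0],
)

```text
time: 10.4
tool_pos: [0.5432, 0.3571, 0.0242]
orientation: [[-0.06, 0.998, 0.0], [0.998, 0.06, 0.0], [0.0, 0.0, -1.0]]
wrist_force: [-0.9, -0.8, 4.9]
opening: 0.06
finger_force: 25.0
```

Touching the floor; release.

Call:
step_arm(
  commands=[0,0,0,0,0,0,0,0,0,0,0,0,0,0,0,0,0,0,0,0,0,0,0,0],
  claw=0.22,
)

```text
time: 10.9
tool_pos: [0.5431, 0.357, 0.0236]
orientation: [[-0.06, 0.998, -0.0], [0.998, 0.06, 0.0], [0.0, -0.0, -1.0]]
wrist_force: [-0.4, 0.3, -0.3]
opening: 0.074
finger_force: 0.0
```

Call:
step_arm(
  commands=[0,0,-4,0,0,0,-12,0,0,0,-30,0,0,0,-60,0,0,0,-95,0,0,0,-130,0,0,0,-165,0,0,0,-190,0,0,0,-205,0,0,0,-210,0],
)

```text
time: 11.73
tool_pos: [0.5436, 0.3574, 0.2376]
orientation: [[-0.06, 0.998, 0.005], [0.998, 0.06, 0.003], [0.002, 0.005, -1.0]]
wrist_force: [0.6, -0.3, -0.4]
opening: 0.0742
finger_force: 0.0
```

Run:
```python
from h import *
go(.5895,.0425,.235,70)
ims={}
for n in("side","top"):
    im,d=robot.snapshot(n);cv2.imwrite(f"pics/{n}4.png",im);np.save(f"pics/{n}4.npy",d)
    ims[n]=im
a=cv2.resize(ims["side"][150:290,280:420],(600,600),interpolation=cv2.INTER_CUBIC);cv2.imwrite("pics/c4.png",a)
# tilt/height of the cap seen in the tray
for n in("side","top"):
    d=np.load(f"pics/{n}4.npy");P=world(n,d,np.arange(256000)%640,np.arange(256000)//640)
    m=(np.hypot(P[:,0]-.543,P[:,1]-.357)<.028)&(P[:,2]>.02)&(P[:,2]<.1);print(n,m.sum(),P[m].mean(0),np.percentile(P[m,2],[5,50,95]))
```

```text
t 11.73 pos [0.5436 0.3574 0.2376] phi 3.4 j6 24.1 F [ 0.6 -0.3 -0.4] T [-0.104  0.042  0.063] open 0.0742 ff 0.0
shift mm [-317.1   26.9    2. ] turn -1.162 alt -1.162
side 155 [0.54113058 0.35539904 0.05891161] [0.04949761 0.06037884 0.06187635]
top 44 [0.55224899 0.33697047 0.06311764] [0.05922595 0.06310314 0.06588985]
```

View pics/c4.png

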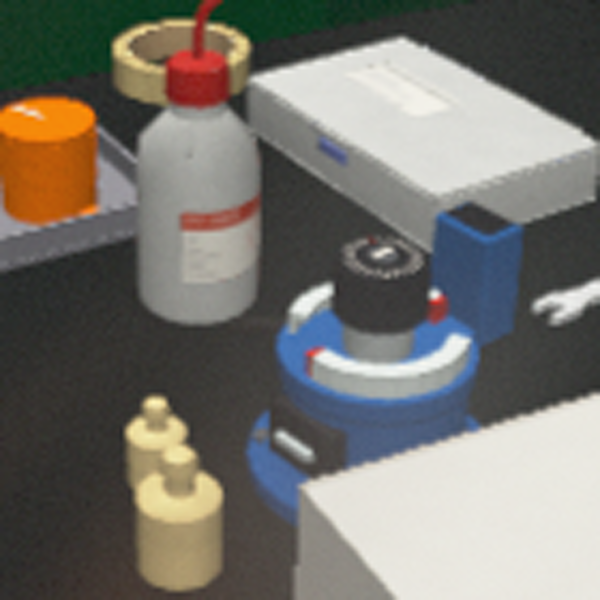

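Call:
step_arm(
  commands=[-10,1,0,-0.06,-35,3,0,-0.18,-70,6,0,-0.3,-105,9,0,-0.42,-140,12,0,-0.54,-175,15,0,-0.66,-210,18,0,-0.78,-245,21,0,-0.9,-275,23,0,-1.02,-300,25,0,-1.14,-313,27,0,-1.26,-317,27,0,-1.38],
  claw=0.3,
)

```text
time: 12.83
tool_pos: [0.5889, 0.0398, 0.2319]
orientation: [[-0.992, 0.127, -0.003], [0.127, 0.992, -0.0], [0.002, -0.0, -1.0]]
wrist_force: [-0.3, -0.2, -0.2]
opening: 0.0668
finger_force: 0.0
```

Call:
step_arm(
  commands=[0,0,10,-0.1,0,0,30,-0.2,0,0,50,-0.3,0,0,70,-0.3,0,0,80,-0.3,0,0,80,-0.3],
)

```text
time: 13.33
tool_pos: [0.5876, 0.0423, 0.1505]
orientation: [[-0.986, -0.168, -0.005], [-0.168, 0.986, 0.0], [0.005, 0.001, -1.0]]
wrist_force: [0.8, -0.2, -0.2]
opening: 0.0668
finger_force: 0.0
```

Run:
```python
from h import *
go(.5894,.0426,.089,100)
```

```text
t 13.33 pos [0.5876 0.0423 0.1505] phi 99.6 j6 -102.0 F [ 0.8 -0.2 -0.2] T [ 0.036 -0.004 -0.016] open 0.0668 ff 0.0
shift mm [-2.1 -0.  61.5] turn -0.006 alt -0.006
```

Call:
step_arm(
  commands=[0,0,8,0,0,0,16,0,0,0,20,0,0,0,20,0,0,0,20,0],
)

```text
time: 13.75
tool_pos: [0.5891, 0.0423, 0.1338]
orientation: [[-0.986, -0.168, 0.0], [-0.168, 0.986, 0.0], [-0.0, 0.0, -1.0]]
wrist_force: [-0.1, -0.1, 0.0]
opening: 0.0664
finger_force: 0.0
```

Run:
```python
from h import *
go(.5894,.0426,.089,100)
```

```text
t 13.75 pos [0.5891 0.0423 0.1338] phi 99.7 j6 -102.0 F [-0.1 -0.1  0. ] T [ 0.011  0.027 -0.017] open 0.0664 ff 0.0
shift mm [-0.3  0.3 44.8] turn -0.005 alt -0.005
```

Call:
step_arm(
  commands=[0,0,12,0,0,0,28,0,0,0,40,0,0,0,45,0,0,0,45,0,0,0,45,0],
)

```text
time: 14.25
tool_pos: [0.5893, 0.0422, 0.0892]
orientation: [[-0.986, -0.168, 0.001], [-0.168, 0.986, 0.0], [-0.001, -0.0, -1.0]]
wrist_force: [0.1, -0.2, 0.2]
opening: 0.0666
finger_force: 0.0
```

Call:
step_arm(
  commands=[0,0,0,0,0,0,0,0,0,0,0,0,0,0,0,0,0,0,0,0,0,0,0,0,0,0,0,0,0,0,0,0],
  claw=0.7,
  force=30,
)

```text
time: 14.92
tool_pos: [0.5893, 0.0421, 0.089]
orientation: [[-0.986, -0.168, 0.001], [-0.168, 0.986, -0.0], [-0.001, -0.0, -1.0]]
wrist_force: [-1.0, -0.8, 4.5]
opening: 0.0439
finger_force: 30.0
```

Run:
```python
from h import *
go(.5894,.0426,.089,100)
```

```text
t 14.92 pos [0.5893 0.0421 0.089 ] phi 99.7 j6 -102.0 F [-1.  -0.8  4.5] T [-0.237  0.106  0.001] open 0.0439 ff 30.0
shift mm [-0.2  0.4 -0. ] turn -0.005 alt -0.005
```

Call:
step_arm(
  commands=[0,0,0,0.04,0,0,0,0.12,0,0,0,0.22,0,0,0,0.33,0,0,0,0.44,0,0,0,0.55,0,0,0,0.66,0,0,0,0.76,0,0,0,0.84,0,0,0,0.9,0,0,0,0.95,0,0,0,1.0],
)

```text
time: 15.92
tool_pos: [0.5891, 0.0417, 0.089]
orientation: [[-0.673, 0.74, 0.0], [0.74, 0.673, -0.001], [-0.001, -0.0, -1.0]]
wrist_force: [-2.4, -5.7, 6.6]
opening: 0.0433
finger_force: 30.0
```

Run:
```python
from h import *
go(.5894,.0426,.089,100)
im,d=robot.snapshot("side");cv2.imwrite("pics/side5.png",im)
```

```text
t 15.92 pos [0.5891 0.0417 0.089 ] phi 42.3 j6 -44.6 F [-2.4 -5.7  6.6] T [-0.927  0.333  0.017] open 0.0433 ff 30.0
shift mm [ 0.5  0.9 -0. ] turn -1.008 alt -1.008
```

Call:
step_arm(
  commands=[-0.3,-0.4,0,0.03,-0.5,-0.7,0,0.06,-0.5,-0.7,0,0.1,-0.5,-0.7,0,0.1,-0.5,-0.7,0,0.1],
)

```text
time: 16.38
tool_pos: [0.589, 0.0415, 0.089]
orientation: [[-0.597, 0.802, 0.001], [0.802, 0.597, 0.0], [-0.0, 0.001, -1.0]]
wrist_force: [-0.2, -0.4, 5.1]
opening: 0.0438
finger_force: 30.0
```

```bash
cat > q.py <<'E'
from h import *
o=robot.get_obs();R=np.array(o["orientation"])
print(o["time"].round(2),"phi",np.degrees(np.arctan2(R[1,1],R[0,1])).round(2),"F",np.round(o["wrist_force"],1),"T",np.round(o["ft_torque"],3),"eff6",np.round(o["effort"][5],3),"pos",np.round(o["tool_pos"],4))
E
python3 q.py
```

```text
Traceback (most recent call last):
  File "q.py", line 3, in <module>
    print(o["time"].round(2),"phi",np.degrees(np.arctan2(R[1,1],R[0,1])).round(2),"F",np.round(o["wrist_force"],1),"T",np.round(o["ft_torque"],3),"eff6",np.round(o["effort"][5],3),"pos",np.round(o["tool_pos"],4))
          ^^^^^^^^^^^^^^^
AttributeError: 'float' object has no attribute 'round'
```

Lateral force is gone. Continue in small steps.

```bash
sed -i 's/o\["time"\].round(2)/round(float(o["time"]),2)/' q.py; python3 q.py
```

```text
16.38 phi 36.66 F [-0.2 -0.4  5.1] T [0.02  0.179 0.021] eff6 0.194 pos [0.589  0.0415 0.089 ]
```

Call:
step_arm(
  commands=[0,0,0,0.03,0,0,0,0.06,0,0,0,0.1,0,0,0,0.1],
)

```text
time: 16.72
tool_pos: [0.589, 0.0415, 0.089]
orientation: [[-0.513, 0.859, 0.0], [0.859, 0.513, 0.0], [-0.0, 0.0, -1.0]]
wrist_force: [-0.6, 0.1, 6.1]
opening: 0.0432
finger_force: 30.0
```

```bash
python3 q.py
```

```text
16.72 phi 30.83 F [-0.6  0.1  6.1] T [0.006 0.184 0.278] eff6 0.981 pos [0.589  0.0415 0.089 ]
```

Call:
step_arm(
  commands=[0,0,0,0.01,0,0,0,0.03,0,0,0,0.03],
)

```text
time: 16.97
tool_pos: [0.589, 0.0415, 0.089]
orientation: [[-0.488, 0.873, 0.0], [0.873, 0.488, -0.0], [-0.0, 0.0, -1.0]]
wrist_force: [-2.0, 1.1, 5.9]
opening: 0.0436
finger_force: 30.0
```

```bash
python3 q.py;python3 q.py
python3 - <<'E'
from h import *
a=cv2.imread("pics/side4.png");b,_=robot.snapshot("side");cv2.imwrite("pics/side6.png",b)
c=np.hstack([cv2.resize(x[190:235,350:395],(400,400),interpolation=cv2.INTER_CUBIC) for x in(a,b)]);cv2.imwrite("pics/c6.png",c)
E
```

```text
16.97 phi 29.21 F [-2.   1.1  5.9] T [-0.068  0.186  0.422] eff6 0.754 pos [0.589  0.0415 0.089 ]
16.97 phi 29.21 F [-2.   1.1  5.9] T [-0.068  0.186  0.422] eff6 0.754 pos [0.589  0.0415 0.089 ]
```

View pics/c6.png

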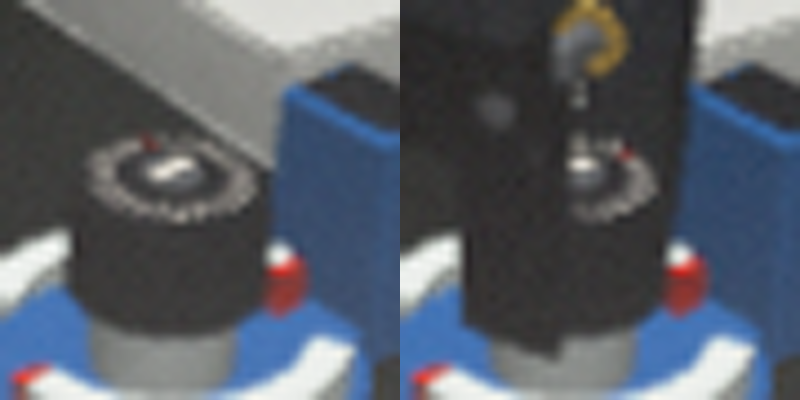

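Call:
step_arm(
  commands=[0,0,0,-0.04,0,0,0,-0.12,0,0,0,-0.22,0,0,0,-0.32,0,0,0,-0.42,0,0,0,-0.52,0,0,0,-0.62,0,0,0,-0.7,0,0,0,-0.78,0,0,0,-0.83,0,0,0,-0.859,0,0,0,-0.859],
)

```text
time: 18.02
tool_pos: [0.5892, 0.0418, 0.089]
orientation: [[-0.98, 0.199, 0.001], [0.199, 0.98, 0.001], [-0.001, 0.001, -1.0]]
wrist_force: [-0.1, 2.8, 5.8]
opening: 0.0435
finger_force: 30.0
```

Call:
step_arm(
  commands=[0,0,0,0,0,0,0,0],
)

```text
time: 18.18
tool_pos: [0.5892, 0.0418, 0.089]
orientation: [[-0.98, 0.201, 0.001], [0.201, 0.98, 0.001], [-0.001, 0.001, -1.0]]
wrist_force: [0.5, 2.9, 4.4]
opening: 0.0435
finger_force: 30.0
```

```bash
python3 q.py
```

```text
18.18 phi 78.41 F [0.5 2.9 4.4] T [ 0.574 -0.086 -0.094] eff6 -0.066 pos [0.5892 0.0418 0.089 ]
```

Call:
step_arm(
  commands=[0,0,0,0,0,0,0,0,0,0,0,0,0,0,0,0,0,0,0,0,0,0,0,0],
  claw=0.3,
)

```text
time: 18.68
tool_pos: [0.5888, 0.0414, 0.0885]
orientation: [[-0.98, 0.2, -0.0], [0.2, 0.98, 0.0], [0.0, 0.0, -1.0]]
wrist_force: [-0.9, 0.6, -0.4]
opening: 0.066
finger_force: 0.0
```

Call:
step_arm(
  commands=[0,0,-5,0,0,0,-15,0,0,0,-35,0,0,0,-65,0,0,0,-95,0,0,0,-125,0,0,0,-150,0,0,0,-160,0,0,0,-160,0,0,0,-160,0],
)

```text
time: 19.52
tool_pos: [0.5886, 0.0414, 0.2484]
orientation: [[-0.98, 0.2, 0.0], [0.2, 0.98, 0.0], [-0.0, 0.0, -1.0]]
wrist_force: [-0.2, -0.1, -0.4]
opening: 0.0665
finger_force: 0.0
```

```bash
python3 q.py
python3 - <<'E'
from h import *
b,_=robot.snapshot("side");cv2.imwrite("pics/side7.png",b)
ims=[cv2.imread(f"pics/side{i}.png") for i in(4,7)]
c=np.hstack([cv2.resize(x[190:235,350:395],(400,400),interpolation=cv2.INTER_CUBIC) for x in ims])
e=cv2.resize(b[160:190+0,240:240+120],(800,200),interpolation=cv2.INTER_CUBIC)
cv2.imwrite("pics/c7.png",np.vstack([c,e]))
# red mark angle about the mill axis at z=.118, before / at touch / now
cam=robot.get_calibration("side");K,R,t=map(np.array,(cam["K"],cam["attitude"],cam["position"]))
for i in(4,6,7):
    im=cv2.imread(f"pics/side{i}.png").astype(int);v,u=np.mgrid[200:218,355:384];uv=np.c_[u.ravel(),v.ravel()]
    ray=np.c_[(uv-K[:2,2])/K[0,0],np.ones(len(uv))]@R.T;X=(t+ray*((.118-t[2])/ray[:,2])[:,None])[:,:2]-[.5895,.0415]
    q=im[uv[:,1],uv[:,0]];w=q[:,2]-q[:,:2].max(1);m=(w>15)&(np.hypot(*X.T)<.024)
    s=np.average(X[m],axis=0,weights=w[m]);print(i,m.sum(),s.round(4),np.degrees(np.arctan2(s[1],s[0])).round(1))
E
```

```text
19.52 phi 78.44 F [-0.2 -0.1 -0.4] T [ 0.01  -0.004 -0.029] eff6 -0.0 pos [0.5886 0.0414 0.2484]
4 3 [0.0034 0.0131] 75.3
6 4 [0.0162 0.002 ] 7.0
7 3 [0.0087 0.0108] 51.1
```

View pics/c7.png

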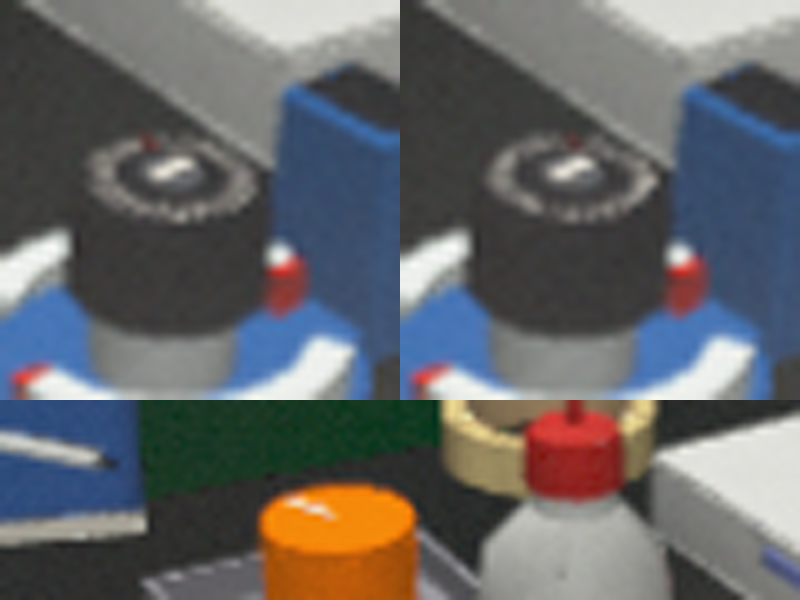

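```bash
python3 -c "
from h import *
print(robot.sign_off())"
```

```text
the job is handed in; nothing more can be done
None
```

The job is handed in at about 20 s of the 72 s allowed: the cap stands mouth down in the tray, and the ring was turned clockwise until the spindle dragged by about 0.075 rad (torque-based estimate), then backed off 45° from the estimated touch point. The arm kept clear of the bottle and both weights, but I did not re-measure their positions at the end.

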